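Clear the punch machine's gear cover, tug it, free it if caught, hold it open

ROBOT

A 6-joint arm with a two-finger parallel gripper is mounted at the origin on the work surface. World frame = base frame: x ahead of the robot, y to its left, z up, the work surface at z = 0. Lengths are in mm, angles in rad, forces in N, time in s.
With the tool pointing down it reaches from about 250 to 850 mm from the base axis. Payload 12.5 kg.
Tool frame: the origin (TCP) lies on the centre line of the jaws, within the pads' length; the fingertips stand 19 mm ahead of it and the grasp point (between the pads) is the TCP; z points along the fingers, y is the line along which they close (so a half turn about z gives the same grasp; the last joint's range is limited). The gripper opens to 93 mm and grips with 3 to 60 N. Pads are 15 mm wide; open, the fingers measure 128 mm over their backs; the gripper's body (75 mm by 188 mm) begins 65 mm behind the grasp point.
Start: joints at [-1.187, 0.351, 1.652, -0, 1.139, -0.085], TCP at [248.515, -490.637, 237.633] pointing down, gripper open.
Joint ranges: [-2.75, 2.75], [-0.79, 2.1], [0.01, 2.65], [-1.57, 4.71], [0.07, 3.14], [-2.87, 2.87]. Speed limits (rad/s): [2.22, 2.22, 2.79, 3.14, 3.14, 3.14].

INTERFACE

Orientations are given as a rotation vector (axis times angle).
In Python, from plant import sensors, grab_frame, ticket, nets gives the robot as it stands.
- The arm moves only by the tool drive_tool, never from a script. Its arguments are lists of equal length, an entry for each row: "xyz": the shift along the tool's x, y, z in cm, a list of three; "turn": the turn about the tool's z in rad. A call has 1 to 20 rows; each row is the pose to reach, as a shift and turn from the pose commanded when the call began, along the tool's axes at that moment; what a row does not reach only later rows make up. A row lasts 1/10 s, in which the tool goes at most 50 mm and 8.59 degrees, less where a joint would pass 70% of its speed; a pose out of reach is approached as far as the arm can. A call with a gripper value outside its range is refused whole. "hand" is the gripper's target within -1 to 1 (shut at 1, half-way at 0, fully open at -1), set as the call begins (left out, the last holds). The fingers move at their own pace and stop on an object; "squeeze" is the grip in N (left out, the last holds). Time passes only in rows, so rows that repeat a pose let the fingers close. It gives the time, the measured TCP pose, the force, the opening and the grip force at its end, in the units of the state.
- sensors.get_state(): the state, without advancing time (a new reading comes with each control period).
- grab_frame(name): name is "scene" or "top" or "wrist"; returns a dict with "pixels" (384x512x3 uint8, red, green, blue), "mtx" (3x3 intrinsics, pixels), "R" (3x3) and "t" (3): a world point X has camera coordinates R X + t. Camera axes: x right, y down, z forward; pixel columns grow to the right and rows downward; lengths in mm; the calibration is good to about 2 mm. The wrist camera is an equidistant fisheye: a pixel r from the principal point sees the ray r / f radians off the axis. A picture is of the moment at which its call begins. There is no depth.
- ticket.hand_in(): hands the job in; it is judged then, once.
Trained networks look in the newest picture that a camera, given by its name, has taken for a name from the list of things; names that differ only in an ending like _2 or _b are one class to them, and where a whole thing is asked for, a point or a joint stands for the part that bears it (a point fixed in the world has none). Each returns a list of dicts, best first, with "conf" (0 to 1); they miss things now and then, are a little off and sometimes report something else, mostly with a low value. They report only what shows in the picture. A call takes as long as a camera call. They do not tell look-alikes from the thing itself.
- nets.outline_of(camera, target): "region" (384x512 bool, what is visible of it) and "extent" ([left, top, right, bottom] in pixels, round what is visible of it).
The state is a dict: "time": time; "joint_pos": joint angles; "joint_vel": joint speeds; "effort": joint torques, N m; "tool_pos": TCP position; "eef_rot": TCP orientation; "force": force on the tool from outside, world axes, zero at the start; "wrist_torque": the same for the moment, N m; "grip_width": opening from 0.0 (shut) to 1.0 (fully open); "grasp_force": force on a finger pad.
Only numpy, scipy, OpenCV 4.12 (cv2) and the standard library are available. Lean on these libraries where they do the work, as an engineer would, in place of code of your own. Each camera call takes 0.05 s, during which the arm holds its last target. There are 200 camera calls.

TASK

I want to look at the gears of the punch machine: lift the brass ring die off the ball handle of the gear cover and lay it flat on the black rubber mat, without dropping it. Then tug the cover up by its handle before touching the steel release plunger beside it; if the cover is caught, push the plunger all the way down and try again. Raise the cover to about 60 degrees and finish while holding it open there (it falls shut if let go), leaving the other things on the counter where they are.

Things in the scene. Friction and masses are not known exactly. Their poses are not given: they have to be found in the camera images.
- machine: black cast-iron punch machine, fixed. Origin under the middle of its gear housing; x runs from the cover's front edge to its hinge, away from the robot, y to the column, punch arm (y 135 to 205, x -105 to 85, 210 high) and crank (to y 282). Housing 150 x 130 x 110 high with the cover on top; on its -y side a block (y -120 to -65, 110 high) holds the release. Turned up to 20 degrees either way
- cover (a joint): angle of the gear cover, rad: 0 shut (at the start), grows as it lifts, stop at 1.3. Grey-painted plate 150 x 130 x 8, top at height 118, hinged on its far edge; weight and a light spring always pull it shut (about 4 N at the ball). A hidden catch, never visible, holds it in some starts: caught, it gives only 0.03 rad (4 mm at the ball), then stops hard; free, it just opens
- cover_ball (a point): centre of the steel ball handle, 24 across, on a 12 thick post near the cover's front edge; 120 in front of the hinge line and 43 above it (35 above the cover's top) when shut, moving with the cover on a circle about the hinge; ball top 47 above the cover. The ball can turn between the fingers
- cover_hinge (a point): middle of the cover's hinge line, 110 above the counter; the line runs along the machine's y axis
- release (a joint): travel of the release plunger, m: 0 up (always at the start), 0.014 fully down. It takes about 3 N and stays where it is pushed. Pushed past 0.011 it tips the catch clear, and the catch stays clear
- release_top (a point): top centre of the release plunger, a plain steel button 22 across standing 22 above the side block (top 132 above the counter); 10 further along the machine's x axis than the ball handle and 95 to its -y side
- die: brass ring die, outer diameter 56, hole 36, 12 high, 0.145 kg; lies at the start on the cover, round the handle's post. Origin: centre of its underside, z up along its axis
- pad: square black rubber mat 120 x 120 x 4 on the counter, fixed; origin centre of its underside, x and y along its edges
- last: beech shoe last lying sole down, about 250 long, 78 wide, 82 high, on the right of the counter; origin under its middle, x towards the toe. To be left alone
- hooktin: open round tin of silver lacing hooks, 80 across, 35 high; origin centre of its underside. To be left alone
- rule: flat steel rule 300 x 26 x 3, lying crosswise behind the machine; origin at its middle, x along it. To be left alone
- hammer: hammer lying on the left of the counter; x along its handle towards the head. To be left alone
- smalldie: small stepped brass grommet die, solid, foot 38 across and 12 high, stem 22 across, 34 high in all; origin centre of its underside. To be left alone
- brush: brush lying on the left of the counter; x along it. To be left alone
- waxjar: closed jar of wax, 60 across, 50 high; origin centre of its underside. To be left alone
Things that resemble listed ones, but are neither listed nor needed, are in the scene too. Several things have the shape of the pad; the one meant has the colours described above.

How it is judged:
By the outcome, as a careful person would: the job done as asked, in the order asked, and still so for the second after the job is handed in, while the arm keeps its last pose, push and grip.
It also fails if it takes over 72 s, if anything falls off the work surface, if the arm or the gripper's body presses on something with over 40 N, if the wrist force passes 120 N, or if a joint passes its speed limit or range.

## Working session

There is one attempt and no reset: what is moved stays moved. The work goes in short steps, Python scripts to look and compute and a tool call to move; the robot and the scene stay as the last step left them, time stands still between calls to the robot, and variables do not carry over. Pictures are saved under pics/ and viewed, at most 10 in all, crops included, and the job is handed in when it is done.

Besides the shell and the picture viewer there is one more tool, called as name([rows], argument=value, ...), one row to a line, values as JSON. drive_tool: Moves the arm, as the interface text tells. Its arguments: {"type":"object","properties":{"xyz":{"type":"array","items":{"type":"array","items":{"type":"number"}}},"turn":{"type":"array","items":{"type":"number"}},"hand":{"type":"number"},"squeeze":{"type":"number"}},"required":["xyz","turn"]}

```bash
mkdir -p pics; ls; python3 - <<'E'
from plant import sensors, grab_frame, nets
import cv2,numpy as np
s=sensors.get_state();print(s)
for c in ["scene","top"]:
    f=grab_frame(c);cv2.imwrite(f"pics/{c}0.png",f["pixels"][:,:,::-1])
    print(c,f["mtx"].tolist(),f["R"].tolist(),f["t"].tolist())
    for n in ["die","cover_ball","release_top","pad","cover"]:
        for d in nets.outline_of(c,n)[:3]:
            v,u=np.nonzero(d["region"]);print(n,round(d["conf"],2),np.round(d["extent"]),u.mean().round(1),v.mean().round(1),len(u))
E
```

```text
pics
{'time': 0.0, 'joint_pos': array([-1.18661375e+00,  3.51237884e-01,  1.65244107e+00, -1.09888834e-05,
        1.13909638e+00, -8.45836234e-02]), 'joint_vel': array([ 0.00076061, -0.0009367 ,  0.00134991, -0.00049158,  0.00029525,
        0.00092061]), 'effort': array([-6.64679083e-04, -4.97324324e+01, -2.85255826e+01,  6.97972393e-02,
        2.56896130e-02, -7.42481984e-05]), 'tool_pos': array([ 248.38638712, -490.34731515,  237.09406242]), 'eef_rot': array([-3.05455689e+00, -7.29348669e-01,  2.92639644e-04]), 'force': array([ 0.70014709, -0.97844787,  0.51380641]), 'wrist_torque': array([-0.00409964,  0.00067438, -0.00180417]), 'grasp_force': 0.0, 'grip_width': 0.9996949130855798}
scene [[457.438237558381, 0.0, 257.59197215219183], [0.0, 457.438237558381, 183.71112208508868], [0.0, 0.0, 1.0]] [[-0.4762231348509254, 0.879299636707906, -0.006608685050891662], [0.662562007294527, 0.3538779044647558, -0.6601378759179635], [-0.5781203268547169, -0.31875159233637984, -0.751115377329221]] [249.0340946537809, -284.7439005048728, 2014.9597570927629]
die 0.66 [224. 169. 347. 249.] 280.6 206.0 5687
cover_ball 0.84 [238. 172. 288. 214.] 263.3 192.3 1258
pad 0.79 [180. 158. 222. 184.] 200.6 171.1 643
pad 0.73 [200. 127. 235. 149.] 216.9 137.7 508
pad 0.45 [224. 166. 346. 251.] 280.9 205.9 5798
cover 0.83 [239. 173. 291. 213.] 263.8 192.5 1301
top [[363.0857995524451, 0.0, 259.1995422511248], [0.0, 363.0857995524451, 190.03132894941066], [0.0, 0.0, 1.0]] [[-0.019940121903290434, -0.9997414256011711, 0.010930392281153311], [-0.9810289829186637, 0.017455980755094264, -0.19307362173391282], [0.1928328971209378, -0.014572943176165875, -0.98112338832337]] [23.03419057348844, 570.0339601109889, 1317.3537541403184]
die 0.51 [248. 199. 257. 210.] 251.8 205.1 51
pad 0.96 [315. 195. 351. 228.] 331.9 210.7 951
pad 0.75 [332. 242. 366. 277.] 348.5 259.2 858
cover 0.86 [232. 170. 267. 213.] 250.0 190.3 1423
```

```bash
python3 - <<'E'
import cv2,numpy as np
a=cv2.imread("pics/scene0.png");b=cv2.imread("pics/top0.png")
t=cv2.resize(b[130:310,150:410],None,fx=3,fy=3,interpolation=cv2.INTER_CUBIC)
cv2.imwrite("pics/t1.png",t)
s=cv2.resize(a[100:280,150:390],None,fx=3.3,fy=3.3,interpolation=cv2.INTER_CUBIC)
cv2.imwrite("pics/s1.png",s)
E
```

```text
(no output)
```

View pics/t1.png

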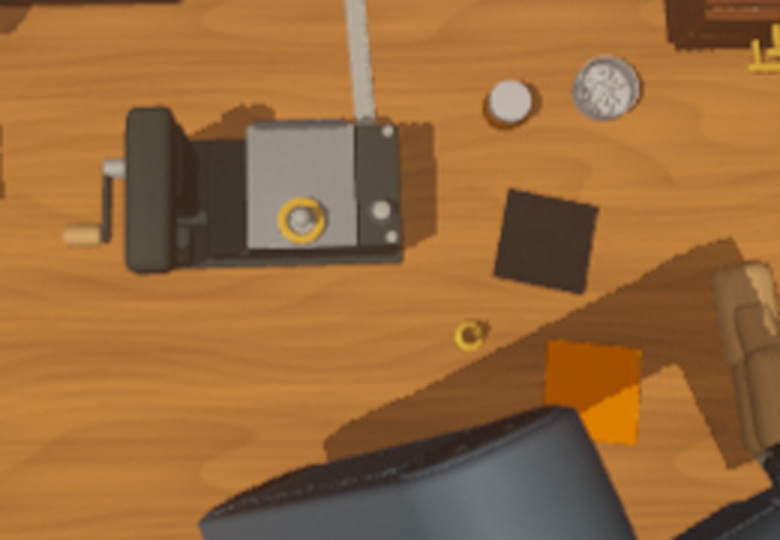

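View pics/s1.png

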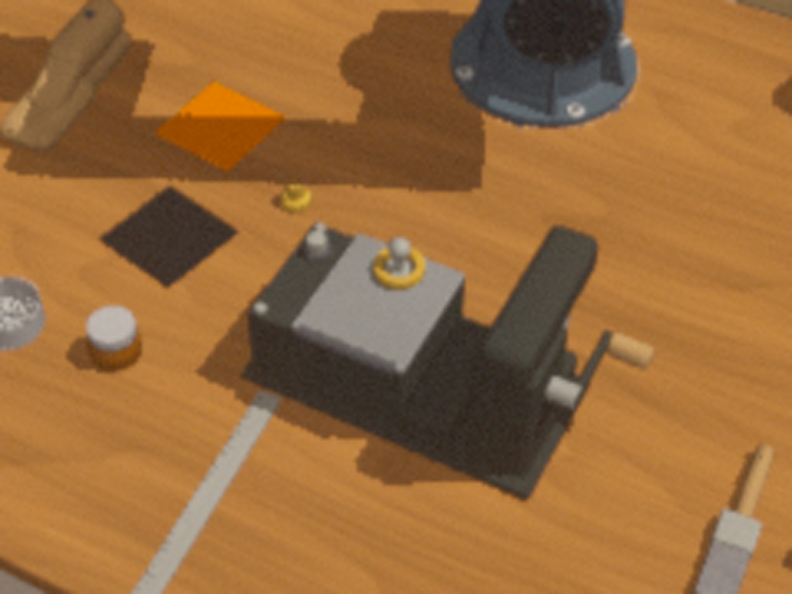

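View pics/top0.png

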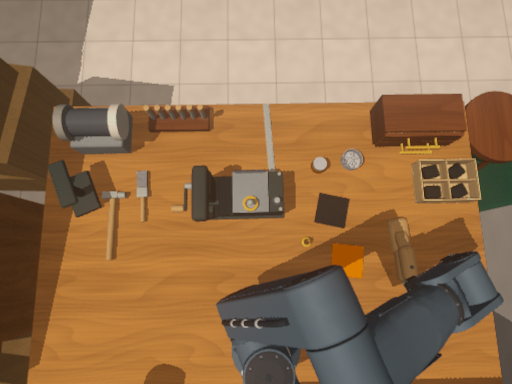

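The top view has the ball and ring at about (250.7,202.3), the likely plunger at (277,200), and the black mat at about (332,211). The scene view shows the ball at (271,175).

```bash
cat > h.py <<'E'
from plant import sensors, grab_frame, nets
import cv2,numpy as np
from scipy.spatial.transform import Rotation as Ro
def ray(f,u,v,fish=False):
    K,R,t=[np.array(f[k]) for k in("mtx","R","t")]
    p=np.array([(u-K[0,2])/K[0,0],(v-K[1,2])/K[1,1]])
    if fish:
        r=np.hypot(*p);d=np.r_[p/max(r,1e-9)*np.sin(r),np.cos(r)]
    else: d=np.r_[p,1]
    return -R.T@t, R.T@d
def atz(f,u,v,z,fish=False):
    c,d=ray(f,u,v,fish);return c+d*(z-c[2])/d[2]
def proj(f,X,fish=False):
    K,R,t=[np.array(f[k]) for k in("mtx","R","t")]
    c=R@np.array(X,float)+t
    if fish:
        n=np.hypot(c[0],c[1]);r=np.arctan2(n,c[2]);p=c[:2]/n*r
    else:p=c[:2]/c[2]
    return K[:2,:2]@p+K[:2,2]
E
python3 - <<'E'
from h import *
f=grab_frame("top");g=grab_frame("scene")
T=lambda x,y,z:atz(f,150+(x+.5)/3-.5,130+(y+.5)/3-.5,z).round(1)
S=lambda x,y,z:atz(g,150+(x+.5)/3.3-.5,100+(y+.5)/3.3-.5,z).round(1)
print("ball",T(302,217,153),S(400,247,153))
print("ring",T(301,220,124),S(399,267,124))
print("plg",T(381,210,132),S(317,236,132))
for c in[(247,125),(355,123),(357,247),(247,250)]:print("cov",T(*c,118))
for c in[(358,236),(464,275),(402,370),(297,325)]:print("covS",S(*c,118))
for c in[(511,189),(598,207),(583,294),(495,276)]:print("pad",T(*c,4))
for c in[(170,186),(237,233),(168,286),(101,238)]:print("padS",S(*c,4))
print("smalld",T(470,335,6))
E
```

```text
ball [509.3  45.4 153. ] [509.2  46.2 153. ]
ring [510.4  47.  124. ] [511.6  46.7 124. ]
plg [519.4 -47.9 132. ] [519.9 -48.8 132. ]
cov [629.2 110.8 118. ]
cov [629.4 -20.3 118. ]
cov [477.7 -18.9 118. ]
cov [476.5 111.6 118. ]
covS [487.6 -16.  118. ]
covS [484.3 110.8 118. ]
covS [629.3 111.2 118. ]
covS [628.3 -11.9 118. ]
pad [ 565.7 -227.     4. ]
pad [ 539.7 -339.6    4. ]
pad [ 426.8 -312.6    4. ]
pad [ 452.1 -200.4    4. ]
padS [ 430.  -311.6    4. ]
padS [ 458.8 -197.2    4. ]
padS [ 568.5 -224.1    4. ]
padS [ 542.4 -336.6    4. ]
smalld [ 377.2 -164.5    6. ]
```

The two views agree: the ball is at about (509,46), the hinge at x≈629, the plunger at (519.6,-48.4), machine yaw ≈0, and the mat centre at (497,-270). Next is the shift to a pose above the ring.

```bash
cat >> h.py <<'E'
def shift(cmd,yaw,target):  # tool pointing down, tool x at world angle yaw; gives cm along tool axes
    R=np.c_[[np.cos(yaw),np.sin(yaw),0],[np.sin(yaw),-np.cos(yaw),0],[0,0,-1]]
    return (R.T@(np.array(target)-cmd)/10).round(3)
E
python3 - <<'E'
from h import *
s=sensors.get_state();M=Ro.from_rotvec(s["eef_rot"]).as_matrix();print(M.round(3))
yaw=np.arctan2(M[1,0],M[0,0]);print(yaw)
print(shift([248.515,-490.637,237.633],yaw,[510.5,46.5,240]))
E
```

```text
[[ 0.892  0.452 -0.   ]
 [ 0.452 -0.892  0.   ]
 [-0.    -0.    -1.   ]]
0.468730972173973
[ 47.638 -36.085  -0.237]
```

drive_tool([
  [1.5, -1.1, -0.1],
  [4.5, -3.4, -0.2],
  [7.5, -5.7, -0.24],
  [10.5, -8.0, -0.24],
  [13.5, -10.2, -0.24],
  [16.5, -12.5, -0.24],
  [19.5, -14.8, -0.24],
  [22.5, -17.0, -0.24],
  [25.5, -19.3, -0.24],
  [28.5, -21.6, -0.24],
  [31.5, -23.9, -0.24],
  [34.5, -26.1, -0.24],
  [37.5, -28.4, -0.24],
  [40.5, -30.7, -0.24],
  [43.5, -33.0, -0.24],
  [46.0, -34.8, -0.24],
  [47.64, -36.09, -0.24],
  [47.64, -36.09, -0.24],
  [47.64, -36.09, -0.24],
  [47.64, -36.09, -0.24],
], turn=[0.02, 0.05, 0.08, 0.11, 0.14, 0.17, 0.2, 0.23, 0.26, 0.29, 0.32, 0.35, 0.38, 0.41, 0.44, 0.46, 0.4687, 0.4687, 0.4687, 0.4687], hand=-1, squeeze=25)

```text
time: 2.7
tool_pos: [510.1, 45.8, 240.0]
eef_rot: [3.141, -0.001, -0.0]
force: [-0.4, -0.0, -0.2]
grip_width: 0.998
grasp_force: 0.0
```

```bash
python3 - <<'E'
from h import *
s=sensors.get_state();print(s["tool_pos"],s["eef_rot"],s["force"])
f=grab_frame("wrist");cv2.imwrite("pics/w1.png",cv2.resize(f["pixels"][:,:,::-1],None,fx=1.5,fy=1.5))
print(f["mtx"])
for n,X in dict(ring=[510.5,46.5,124],ball=[509.3,45.6,153],plg=[519.6,-48.4,132]).items():print(n,proj(f,X,True)*1.5)
for n in["die","cover_ball","release_top"]:
  for d in nets.outline_of("wrist",n)[:2]:
    v,u=np.nonzero(d["region"]);print(n,d["conf"],d["extent"]*1.5,u.mean()*1.5,v.mean()*1.5)
E
```

```text
[510.08324788  45.76893959 240.02295501] [ 3.14146785e+00 -6.86962739e-04 -4.13879242e-04] [-0.42279209 -0.02282508 -0.19252605]
[[297.31863964   0.         256.24495141]
 [  0.         297.31863964 190.50137583]
 [  0.           0.           1.        ]]
ring [383.48165212 286.86640908]
ball [385.07390752 303.41588614]
plg [537.13193895 275.94188329]Traceback (most recent call last):
  File "<stdin>", line 8, in <module>
TypeError: can't multiply sequence by non-int of type 'float'
```

View pics/w1.png

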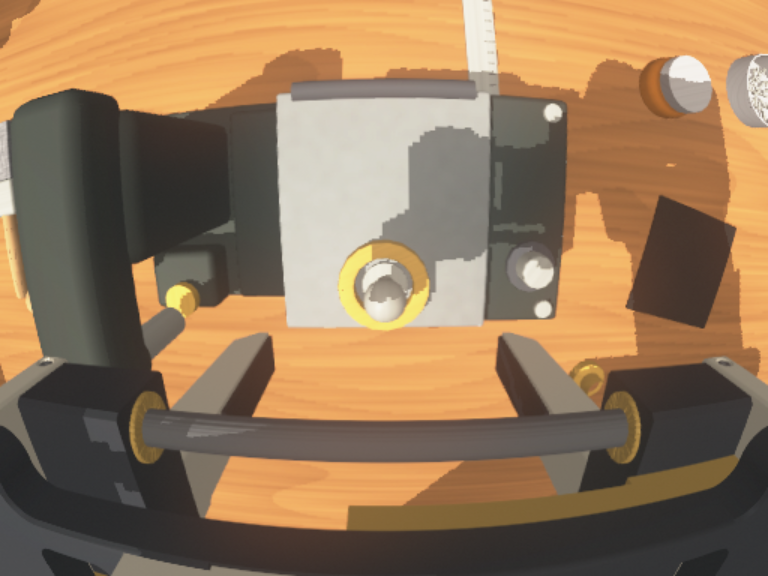

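The wrist view shows the ring centred at (384,286), 1 px from the prediction, with the ball at (384,299). The fingers straddle it. I'll descend and grip.

drive_tool([
  [0.05, 0.0, 1.0],
  [0.05, 0.0, 3.0],
  [0.05, 0.0, 5.0],
  [0.05, 0.0, 6.5],
  [0.05, 0.0, 8.0],
  [0.05, 0.0, 9.0],
  [0.05, 0.0, 9.6],
  [0.05, 0.0, 10.0],
  [0.05, 0.0, 10.0],
  [0.05, 0.0, 10.0],
], turn=[0, 0, 0, 0, 0, 0, 0, 0, 0, 0])

```text
time: 3.8
tool_pos: [511.2, 46.5, 140.4]
eef_rot: [-3.142, -0.0, -0.001]
force: [0.5, -0.4, -0.0]
grip_width: 0.998
grasp_force: 0.0
```

drive_tool([
  [0, 0, 0],
  [0, 0, 0],
  [0, 0, 0],
  [0, 0, 0],
  [0, 0, 0],
  [0, 0, 0],
  [0, 0, 0],
  [0, 0, 0],
  [0, 0, 0],
  [0, 0, 0],
], turn=[0, 0, 0, 0, 0, 0, 0, 0, 0, 0], hand=1, squeeze=20)

```text
time: 4.8
tool_pos: [511.0, 46.6, 140.0]
eef_rot: [-3.142, -0.0, -0.0]
force: [-0.4, 0.1, 0.1]
grip_width: 0.591
grasp_force: 20.0
```

drive_tool([
  [0, 0, -0.3],
  [0, 0, -1.0],
  [0, 0, -2.0],
  [0, 0, -3.0],
  [0, 0, -4.5],
  [0, 0, -6.0],
  [0, 0, -7.5],
  [0, 0, -8.0],
  [0, 0, -8.0],
], turn=[0, 0, 0, 0, 0, 0, 0, 0, 0])

```text
time: 5.7
tool_pos: [511.2, 46.6, 220.9]
eef_rot: [-3.142, -0.0, -0.003]
force: [0.0, 0.5, -1.7]
grip_width: 0.595
grasp_force: 20.0
```

```bash
python3 - <<'E'
from h import *
s=sensors.get_state();print(s["tool_pos"],s["force"],s["grip_width"],s["grasp_force"])
f=grab_frame("wrist");cv2.imwrite("pics/w2.png",f["pixels"][:,:,::-1])
print("ball512",proj(f,[510.5,46,153],True))
E
```

```text
[511.24773055  46.58452953 220.94690704] [ 0.03425648  0.52956053 -1.65331624] 0.5945675863393133 19.999755662865937
ball512 [257.33025531 210.10430057]
```

View pics/w2.png

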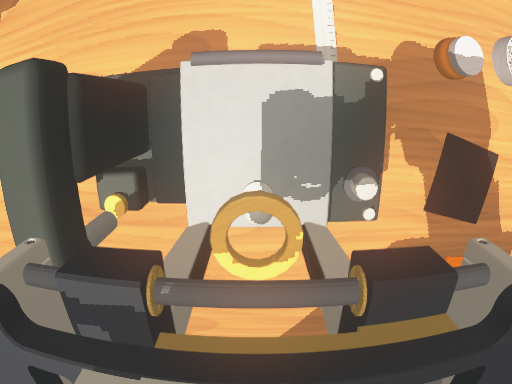

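The ring, around (257,237), is held level and clear of the ball. I'll carry it to the mat.

drive_tool([
  [0, 0.7, 0],
  [-0.1, 2.2, 0],
  [-0.2, 4.5, 0],
  [-0.3, 7, 0],
  [-0.4, 9.5, 0],
  [-0.5, 12, 0],
  [-0.6, 14.5, 0],
  [-0.7, 17, 0],
  [-0.8, 19.5, 0],
  [-0.9, 22, 0],
  [-1.0, 24.5, 0],
  [-1.1, 27, 0],
  [-1.2, 29, 0],
  [-1.3, 30.5, 0],
  [-1.35, 31.3, 0],
  [-1.35, 31.55, 0],
  [-1.35, 31.55, 0],
  [-1.35, 31.55, 0],
], turn=[0, 0, 0, 0, 0, 0, 0, 0, 0, 0, 0, 0, 0, 0, 0, 0, 0, 0])

```text
time: 7.55
tool_pos: [497.5, -268.3, 220.0]
eef_rot: [-3.141, -0.001, 0.0]
force: [-0.5, -0.6, -1.8]
grip_width: 0.589
grasp_force: 20.0
```

drive_tool([
  [0, 0, 1],
  [0, 0, 3],
  [0, 0, 5.5],
  [0, 0, 8],
  [0, 0, 10.5],
  [0, 0, 13],
  [0, 0, 15],
  [0, 0, 16.5],
  [0, 0, 17.5],
  [0, 0, 18.2],
  [0, 0, 18.7],
  [0, 0, 18.9],
  [0, 0, 18.9],
  [0, 0, 18.9],
], turn=[0, 0, 0, 0, 0, 0, 0, 0, 0, 0, 0, 0, 0, 0])

```text
time: 8.95
tool_pos: [497.7, -269.1, 31.5]
eef_rot: [3.141, 0.0, 0.001]
force: [0.7, -0.4, -1.2]
grip_width: 0.59
grasp_force: 20.0
```

drive_tool([
  [0, 0, 0.1],
  [0, 0, 0.2],
  [0, 0, 0.3],
  [0, 0, 0.4],
  [0, 0, 0.4],
  [0, 0, 0.4],
], turn=[0, 0, 0, 0, 0, 0])

```text
time: 9.55
tool_pos: [497.5, -268.9, 27.0]
eef_rot: [-3.142, -0.0, 0.0]
force: [-0.0, -0.6, -1.9]
grip_width: 0.592
grasp_force: 20.0
```

drive_tool([
  [0, 0, 0.05],
  [0, 0, 0.1],
  [0, 0, 0.1],
  [0, 0, 0.1],
], turn=[0, 0, 0, 0])

```text
time: 9.95
tool_pos: [497.5, -268.9, 26.1]
eef_rot: [3.142, 0.0, 0.0]
force: [-0.3, 0.3, 0.4]
grip_width: 0.592
grasp_force: 20.0
```

drive_tool([
  [0, 0, 0.03],
  [0, 0, 0.05],
  [0, 0, 0.05],
], turn=[0, 0, 0])

```text
time: 10.25
tool_pos: [497.6, -269.0, 26.1]
eef_rot: [3.142, 0.0, 0.0]
force: [-2.5, 2.0, 7.9]
grip_width: 0.591
grasp_force: 20.0
```

drive_tool([
  [0, 0, 0],
  [0, 0, 0],
  [0, 0, 0],
  [0, 0, 0],
  [0, 0, 0],
  [0, 0, 0],
  [0, 0, 0],
  [0, 0, 0],
], turn=[0, 0, 0, 0, 0, 0, 0, 0], hand=-1)

```text
time: 11.05
tool_pos: [497.5, -268.9, 25.5]
eef_rot: [-3.142, -0.0, 0.0]
force: [0.5, 0.3, 1.0]
grip_width: 1.002
grasp_force: 0.0
```

drive_tool([
  [0, 0, -0.5],
  [0, 0, -2],
  [0, 0, -4],
  [0, 0, -7],
  [0, 0, -10],
  [0, 0, -13],
  [0, 0, -16],
  [0, 0, -18],
  [0, 0, -19.5],
  [0, 0, -20.45],
  [0, 0, -20.45],
], turn=[0, 0, 0, 0, 0, 0, 0, 0, 0, 0, 0])

```text
time: 12.15
tool_pos: [497.8, -269.1, 231.8]
eef_rot: [3.14, 0.0, 0.003]
force: [-0.6, 0.1, -0.6]
grip_width: 0.999
grasp_force: 0.0
```

drive_tool([
  [0, -0.7, 0],
  [0.1, -2.2, 0],
  [0.2, -4.5, 0],
  [0.3, -7, 0],
  [0.4, -9.5, 0],
  [0.5, -12, 0],
  [0.6, -14.5, 0],
  [0.7, -17, 0],
  [0.8, -19.5, 0],
  [0.9, -22, 0],
  [1.0, -24.5, 0],
  [1.1, -27, 0],
  [1.2, -29, 0],
  [1.25, -30.5, 0],
  [1.3, -31.2, 0],
  [1.3, -31.5, 0],
  [1.3, -31.5, 0],
  [1.3, -31.5, 0],
], turn=[0, 0, 0, 0, 0, 0, 0, 0, 0, 0, 0, 0, 0, 0, 0, 0, 0, 0])

```text
time: 13.95
tool_pos: [510.4, 45.6, 230.0]
eef_rot: [3.141, -0.001, -0.0]
force: [0.3, 1.0, -0.4]
grip_width: 0.997
grasp_force: 0.0
```

```bash
python3 - <<'E'
from h import *
s=sensors.get_state();print(s["tool_pos"],s["force"])
f=grab_frame("wrist");w=f["pixels"][:,:,::-1]
g=grab_frame("top");t=g["pixels"][:,:,::-1]
cv2.imwrite("pics/c3.png",np.hstack([cv2.resize(w[120:280,170:340],(420,396)),cv2.resize(t[180:245,300:365],(380,396),interpolation=cv2.INTER_CUBIC)]))
print("ball",proj(f,[510.5,46,153],True),proj(f,[509.3,45.6,153],True))
print("ring top",proj(g,[497.5,-269,16]))
E
```

```text
[510.41673354  45.57104699 229.95343582] [ 0.286957    0.96264343 -0.40201993]
ball [255.99139991 205.18685999] [256.49471388 206.60624903]
ring top [332.31340096 209.25082453]
```

View pics/c3.png

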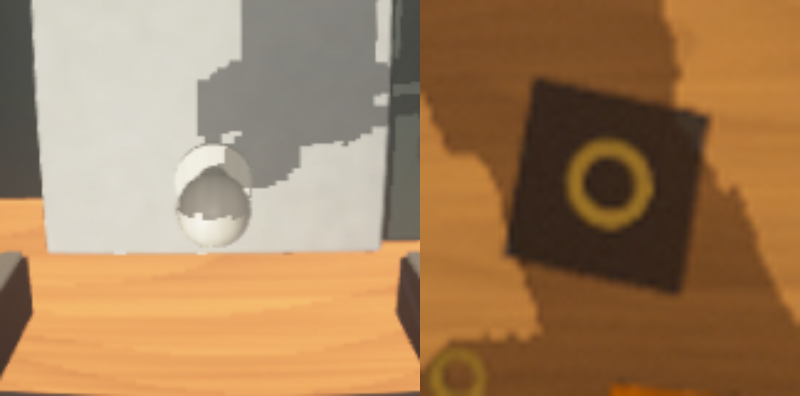

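The ring lies flat and central on the mat at (610,184) in the crop. The ball at (213,209) in the crop, about px (256,204), matches (511,46). Now I'll grip the ball.

drive_tool([
  [0.05, 0, 1],
  [0.05, 0, 2.5],
  [0.05, 0, 4],
  [0.05, 0, 5.5],
  [0.05, 0, 6.6],
  [0.05, 0, 7.3],
  [0.05, 0, 7.7],
  [0.05, 0, 7.7],
  [0.05, 0, 7.7],
], turn=[0, 0, 0, 0, 0, 0, 0, 0, 0])

```text
time: 14.95
tool_pos: [511.2, 46.0, 153.4]
eef_rot: [3.142, 0.0, 0.001]
force: [0.4, 0.5, 0.0]
grip_width: 1.001
grasp_force: 0.0
```

drive_tool([
  [0, 0, 0],
  [0, 0, 0],
  [0, 0, 0],
  [0, 0, 0],
  [0, 0, 0],
  [0, 0, 0],
  [0, 0, 0],
  [0, 0, 0],
  [0, 0, 0],
  [0, 0, 0],
  [0, 0, 0],
  [0, 0, 0],
], turn=[0, 0, 0, 0, 0, 0, 0, 0, 0, 0, 0, 0], hand=1, squeeze=35)

```text
time: 16.15
tool_pos: [510.9, 45.9, 153.0]
eef_rot: [3.141, 0.0, -0.0]
force: [0.1, -3.2, -0.7]
grip_width: 0.236
grasp_force: 35.0
```

drive_tool([
  [0.03, 0, -0.1],
  [0.07, 0, -0.2],
  [0.1, 0, -0.3],
  [0.14, 0, -0.4],
  [0.17, 0, -0.5],
  [0.17, 0, -0.5],
  [0.17, 0, -0.5],
], turn=[0, 0, 0, 0, 0, 0, 0])

```text
time: 16.85
tool_pos: [512.8, 45.9, 158.0]
eef_rot: [3.141, 0.0, 0.0]
force: [2.1, -5.2, -5.4]
grip_width: 0.238
grasp_force: 35.0
```

drive_tool([
  [0.04, 0, -0.1],
  [0.07, 0, -0.2],
  [0.07, 0, -0.2],
  [0.07, 0, -0.2],
], turn=[0, 0, 0, 0])

```text
time: 17.25
tool_pos: [513.6, 45.9, 160.0]
eef_rot: [3.141, 0.0, 0.001]
force: [2.6, -5.5, -5.6]
grip_width: 0.241
grasp_force: 35.0
```

drive_tool([
  [0.08, 0, -0.2],
  [0.17, 0, -0.5],
  [0.26, 0, -0.8],
  [0.35, 0, -1.1],
  [0.4, 0, -1.3],
  [0.4, 0, -1.3],
], turn=[0, 0, 0, 0, 0, 0])

```text
time: 17.85
tool_pos: [518.6, 45.9, 173.2]
eef_rot: [3.141, -0.0, 0.005]
force: [8.7, -4.0, -10.1]
grip_width: 0.233
grasp_force: 35.0
```

```bash
python3 - <<'E'
from h import *
s=sensors.get_state();print(s["tool_pos"],s["force"],s["grip_width"])
a=grab_frame("wrist")["pixels"][:,:,::-1];b=grab_frame("scene")["pixels"][100:260,180:360,::-1]
cv2.imwrite("pics/c4.png",np.hstack([cv2.resize(a[20:320,100:400],(400,400)),cv2.resize(b,(400,400),interpolation=cv2.INTER_CUBIC)]))
E
```

```text
[518.57040955  45.91706817 173.23363237] [  8.67300268  -3.98127334 -10.06663654] 0.23280664828513106
```

View pics/c4.png

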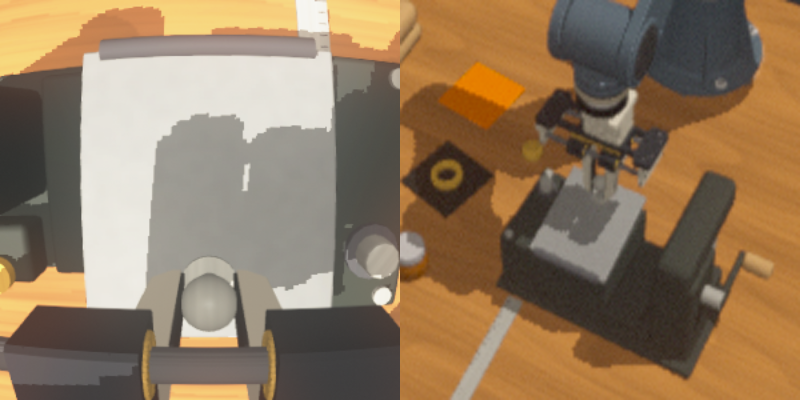

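```bash
python3 - <<'E'
from h import *
f=grab_frame("wrist");p=sensors.get_state()["tool_pos"]
print("tcp",proj(f,p,True),"shut ball",proj(f,[511,46,153],True))
H=np.array([631,110])  # hinge x,z
for x,z,off in[(30,118,0)]:
  for th in(0,.16):
    for y in(-19,111):
      v=np.array([-150,8]);c,s=np.cos(th),np.sin(th);q=H+[c*v[0]+s*v[1],-s*v[0]+c*v[1]]
      print(th,y,proj(f,[q[0],y,q[1]],True))
r=127.5;a0=np.arctan2(43,120)
for d in range(8,63,4):
  a=a0+np.radians(d);print(d,(511+120-r*np.cos(a)-517.4).round(1),(110+r*np.sin(a)-173).round(1))
E
```

```text
tcp [256.83227649 249.63975087] shut ball [256.63784915 245.65901204]
0 -19 [338.25306452 258.23732082]
0 111 [174.79276506 258.5395533 ]
0.16 -19 [346.7368011  269.91729855]
0.16 111 [166.42387782 270.26369977]
8 0.7 -3.7
12 5.1 4.0
16 10.1 11.4
20 15.5 18.5
24 21.4 25.1
28 27.8 31.3
32 34.6 37.1
36 41.8 42.3
40 49.3 47.1
44 57.1 51.3
48 65.2 55.0
52 73.6 58.1
56 82.1 60.6
60 90.8 62.5
```

Fx pointing toward the hinge, and the widened plate edges at px 164 and 351 (164 and 351 seen, shut would be 175 and 338), show the cover is following freely. It isn't caught, so no plunger push is needed. I'll continue along the arc.

drive_tool([
  [0.3, 0, 0.0],
  [0.51, 0, -0.4],
  [0.75, 0, -0.78],
  [1.01, 0, -1.14],
  [1.28, 0, -1.5],
  [1.55, 0, -1.85],
  [1.84, 0, -2.18],
  [2.14, 0, -2.51],
  [2.46, 0, -2.83],
  [2.78, 0, -3.13],
  [3.12, 0, -3.42],
  [3.46, 0, -3.71],
  [3.46, 0, -3.71],
], turn=[0, 0, 0, 0, 0, 0, 0, 0, 0, 0, 0, 0, 0], squeeze=40)

```text
time: 19.3
tool_pos: [552.6, 46.1, 210.5]
eef_rot: [-3.141, -0.0, -0.002]
force: [-2.1, -3.0, -4.5]
grip_width: 0.234
grasp_force: 40.0
```

drive_tool([
  [0.36, 0, -0.27],
  [0.72, 0, -0.52],
  [1.09, 0, -0.77],
  [1.47, 0, -1.0],
  [1.86, 0, -1.22],
  [2.25, 0, -1.42],
  [2.65, 0, -1.61],
  [3.06, 0, -1.79],
  [3.48, 0, -1.95],
  [3.9, 0, -2.1],
  [4.32, 0, -2.23],
  [4.75, 0, -2.35],
  [5.18, 0, -2.45],
  [5.62, 0, -2.54],
  [5.62, 0, -2.54],
  [5.62, 0, -2.54],
], turn=[0, 0, 0, 0, 0, 0, 0, 0, 0, 0, 0, 0, 0, 0, 0, 0])

```text
time: 20.9
tool_pos: [608.4, 46.4, 235.9]
eef_rot: [-3.141, -0.0, -0.001]
force: [-3.5, 3.5, 0.8]
grip_width: 0.237
grasp_force: 40.0
```

```bash
python3 - <<'E'
from h import *
s=sensors.get_state();print(s["tool_pos"],s["force"],s["grip_width"],s["joint_pos"])
p=s["tool_pos"];print("deg",np.degrees(np.arctan2(p[2]-110,631-p[0]))-19.7,"r",np.hypot(p[2]-110,631-p[0]))
a=grab_frame("top")["pixels"][140:260,190:370,::-1];b=grab_frame("scene")["pixels"][100:260,180:360,::-1]
cv2.imwrite("pics/c5.png",np.hstack([cv2.resize(a,(400,400)),cv2.resize(b,(400,400),interpolation=cv2.INTER_CUBIC)]))
E
```

```text
[608.40563512  46.37909974 235.85975275] [-3.46823934  3.48220646  0.75050283] 0.23737662310729635 [-4.54264853e-04  4.61438886e-01  1.49046221e+00  6.47952955e-04
  1.18903795e+00  1.57006200e+00]
deg 60.12265764735609 r 127.8717431153073
```

View pics/c5.png

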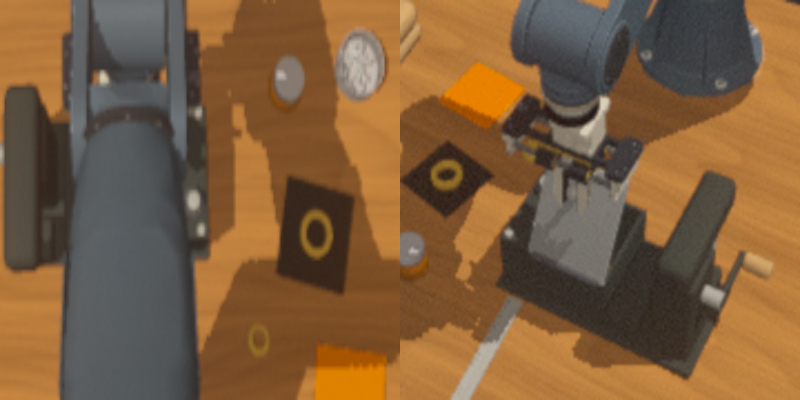

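The scene view shows the cover standing open at about 60°, with its plate around (580,235) and the ball held. The ring is still on the mat at (317,235) in the top view. Forces are small and everything is steady.

```bash
python3 -c "
from plant import ticket
print(ticket.hand_in())"
```

```text
the job is handed in; nothing more can be done
None
```

The ring die is lying flat on the black mat, and I handed the job in with the gripper holding the cover open at about 60°; the cover wasn't caught when tugged, so I left the plunger alone.

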